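# Count off a portion on the counting tray

## Task

An order takes the three flat square chocolates: with the fingertips, sweep them across the pale counting tray's bed into its trough, and leave the two round domed ones on the bed. Then push the trough's lid over and press it fully shut, so the leftovers can be tipped back without losing the portion. Only push: lift nothing, and leave the things beside the tray where they are.

Things in the scene. Friction and masses are not known exactly. Their poses are not given: they have to be found in the camera images.
- counting_tray: pale plastic counting tray, fixed, 252 (x) x 222 mm (y); origin on the table under it, z up. Right part: flat bed at z = 40 mm, x -122 to 122, y -116 to 48 mm; walls 16 mm high on its right (-y), near and far sides. At left (+y) it ends without a wall at the trough's lip. The five chocolates start on it in one row along x, 45 mm apart (x -90 to 90), in any order, y -45 to 8 mm
- trough_lip (a point): middle of the straight lip (y = 48 mm of the tray) where the bed drops into the trough, at bed height; axes as the tray's. A piece pushed along +y over the lip falls in
- trough_floor (a point): middle of the trough's floor, 36 mm below the bed; axes as the tray's. Inside the trough is 244 mm long (x) and 50 mm wide (y 48 to 98 mm of the tray); outer wall 4 mm thick, top at z = 42 mm of the tray
- trough_lid (a joint): trough's lid, a grey plate 244 x 60 x 3 mm, 50 g. rad: 0 = shut, level over the trough, its top 44.5 mm above the table; 1.57 = upright; starts open at 1.72 to 2.0, leaning outward to the left (+y), stop at 2.05. Snug hinge (0.03 N m): it stays at any angle and must be pushed all the way down (1 to 2 N). No latch
- lid_hinge (a point): middle of the lid's hinge line, on top of the trough's outer wall; the line runs along the tray's x at y = 104, z = 43 mm of the tray; axes as the tray's
- lid_edge (a point): middle of the lid's free edge, 61 mm from the hinge line (a finger tab 46 mm long sticks out 9 mm more); turns with the lid: x along the hinge, -y from hinge to free edge, z out of its outer face, which is the top when shut and faces left (+y) when open
- square_0: a flat square chocolate in gold foil, 28 x 28 x 12 mm, edges rounded, about 14 g, loose; origin at the centre of its underside, x and y along its sides, z up. It starts lying on the tray's bed, its sides within about 0.25 rad of the tray's, and is to end in the trough
- square_1: a flat square chocolate in gold foil, 28 x 28 x 12 mm, edges rounded, about 14 g, loose; origin at the centre of its underside, x and y along its sides, z up. It starts lying on the tray's bed, its sides within about 0.25 rad of the tray's, and is to end in the trough
- square_2: a flat square chocolate in gold foil, 28 x 28 x 12 mm, edges rounded, about 14 g, loose; origin at the centre of its underside, x and y along its sides, z up. It starts lying on the tray's bed, its sides within about 0.25 rad of the tray's, and is to end in the trough
- round_0: a round domed chocolate in the same gold foil, 30 mm across, 21 mm high with a flat foot 25 mm across, about 14 g, loose; origin at the centre of its underside, z up. It stays on the tray's bed
- round_1: a round domed chocolate in the same gold foil, 30 mm across, 21 mm high with a flat foot 25 mm across, about 14 g, loose; origin at the centre of its underside, z up. It stays on the tray's bed
- ribbon_roll_1: bystander: spool of red gift ribbon standing on its flange on the table, about 76 x 62 x 38 mm; origin at its underside
- pastille_tin_0: bystander: round tin with a red lid on the table, 63 mm across, 27 mm high; origin at the centre of its underside
- scoop: bystander: steel sweet scoop with black handle lying on the table, 203 mm long (its y), 68 mm wide and high; origin at its underside

How it is judged (in metres and radians):
On the way, in this order (a step that is already met when the one before it is completed fails the run):
1. all three squares lie in the trough while the lid is still open (y of square_0 in the frame of counting_tray between 0.046 and 0.1 m and x of square_0 in the frame of counting_tray between -0.124 and 0.124 m and z of each of square_0, square_1, square_2 in the frame of counting_tray below 0.036 m and y of square_1 in the frame of counting_tray between 0.046 and 0.1 m and x of square_1 in the frame of counting_tray between -0.124 and 0.124 m and y of square_2 in the frame of counting_tray between 0.046 and 0.1 m and x of square_2 in the frame of counting_tray between -0.124 and 0.124 m and value of joint trough_lid above 0.9 rad), for 0.2 s.
2. the lid is shut over them (value of joint trough_lid below 0.06 rad), for 0.2 s.
At the end, for the whole second after the job is handed in: The three squares rest in the trough below bed level, the two rounds rest upright on the bed, and the lid is shut to within 0.06 rad (y of square_0 in the frame of counting_tray between 0.046 and 0.1 m and x of square_0 in the frame of counting_tray between -0.124 and 0.124 m and z of each of square_0, square_1, square_2 in the frame of counting_tray below 0.036 m and y of square_1 in the frame of counting_tray between 0.046 and 0.1 m and x of square_1 in the frame of counting_tray between -0.124 and 0.124 m and y of square_2 in the frame of counting_tray between 0.046 and 0.1 m and x of square_2 in the frame of counting_tray between -0.124 and 0.124 m and y of round_0 in the frame of counting_tray between -0.118 and 0.046 m and x of round_0 in the frame of counting_tray between -0.124 and 0.124 m and z of round_0 in the frame of counting_tray between 0.036 and 0.046 m and angle between each of round_0, round_1's own z axis and vertical below 0.2 rad and y of round_1 in the frame of counting_tray between -0.118 and 0.046 m and x of round_1 in the frame of counting_tray between -0.124 and 0.124 m and z of round_1 in the frame of counting_tray between 0.036 and 0.046 m and linear speed of each of square_0, square_1, square_2, round_0, round_1 below 0.01 m/s and value of joint trough_lid below 0.06 rad); the robot touches nothing.
It fails at once if a chocolate is lifted (its underside more than 18 mm above the bed) (height (world z) of any of square_0, square_1, square_2, round_0, round_1 above 0.058 m).
It fails at once if a round chocolate goes over the lip (y of any of round_0, round_1 in the frame of counting_tray above 0.05 m).
It fails at once if the ribbon roll, tin or scoop is moved more than 20 mm (distance of any of ribbon_roll_1, pastille_tin_0, scoop from where it was at the start of the episode above 0.02 m).
It also fails if it takes over 51 s, if anything falls off the work surface, if the arm or the gripper's body presses on something with over 40 N, if the wrist force passes 120 N, or if a joint passes its speed limit or range.

## Robot

A 6-joint arm with a two-finger parallel gripper is mounted at the origin on a cart in front of the work surface, level with it; the furniture and walls round the work are solid. World frame = base frame: x ahead of the robot, y to its left, z up, the work surface at z = 0. Lengths are in mm, angles in rad, forces in N, time in s.
With the tool pointing down it reaches from about 350 to 875 mm from the base axis. Payload 15.5 kg.
Tool frame: the origin (TCP) lies on the front face of the gripper's body, between the roots of the fingers; the fingertips stand 73 mm ahead of it and the grasp point (between the pads) lies 54 mm ahead of it; z points along the fingers, y is the direction in which the jaws open and shut (so a half turn about z gives the same grasp; the last joint's range is limited). The gripper opens to 85 mm and grips with 20 to 120 N. Pads are 22 mm wide; open, the fingers measure 114 mm over their backs; the gripper's body (76 mm by 85 mm) begins 54 mm behind the grasp point. The pads swing forward as they close: fully open they stand 13 mm farther back than shut.
Start: joints at [-1.202, 0.494, 1.345, -0, 1.302, -0.096], TCP at [280.154, -558.696, 303.877] pointing down, gripper open.
Joint ranges: [-2.91, 2.91], [-0.82, 2.16], [0.22, 2.67], [-1.22, 4.37], [0.12, 2.79], [-3.08, 3.08]. Speed limits (rad/s): [1.89, 1.89, 2.57, 3.01, 3.01, 3.01].

## Interface

Orientations are given as a unit quaternion [w, x, y, z].
In Python, from rig import ctrl gives the robot as it stands. Calls block until the motion is done:
- ctrl.reach(position, orientation): joint-space move of the TCP to a pose.
- ctrl.move_linear(position, rotation=None, feed=150): straight line of the TCP; rotation=None keeps the orientation; feed is the mean speed in mm/s.
- ctrl.set_joints(angles): joint-space move.
- ctrl.grip(opening): finger opening in mm; the grip force is fixed at half the most; returns when the fingers have stopped.
- ctrl.dwell(seconds).
- ctrl.ik(position, orientation): joint angles nearest the present ones, or None.
- ctrl.sense(): the state.
- ctrl.camera(name): name is "scene" or "side" or "wrist"; returns the picture (480x640x3 uint8, blue, green, red); there is no depth.
- ctrl.camera_info(name): a dict with "camera_matrix" (3x3 intrinsics, pixels), "world_from_camera" (4x4, takes a point from camera to world coordinates); the wrist camera has in their place "tool_from_camera" (4x4, takes a point from camera to tool coordinates, whose origin is the TCP and whose axes are the flange's). Camera axes: x right, y down, z forward; pixel columns grow to the right and rows downward; lengths in mm; the calibration is good to about 2 mm. A picture is of the moment at which its call begins: read the wrist's pose just before it. camera_info takes no time and is no camera call.
A pose or a line that the arm cannot do raises ctrl.IKError and nothing moves.
- ctrl.finish_job(): hands the job in, once; it reports no verdict.
The state is a dict: "clock": time; "joint_pos": joint angles; "qd": joint speeds; "tau": joint torques, N m; "eef_pos": TCP position; "orientation": TCP orientation; "wrist_force": force on the tool from outside, world axes, zero at the start; "torque": the same for the moment, N m; "gripper_width": finger opening in mm.
Only numpy, scipy, OpenCV 4.12 (cv2) and the standard library are available. Lean on these libraries where they do the work, as an engineer would, in place of code of your own. Each camera call takes 0.05 s, during which the arm holds its last target.

## Working session

There is one attempt and no reset: what is moved stays moved. The work goes in short steps, each a Python script; the robot and the scene stay as the last script left them, time stands still between calls to the robot, and variables do not carry over. Pictures are saved under pics/ and viewed, and the job is handed in when it is done.

```bash
ls; mkdir -p pics; python3 - <<'E'
from rig import ctrl
import cv2,numpy as np
s=ctrl.sense();print(s['clock'],s['eef_pos'],s['orientation'],s['gripper_width'])
np.set_printoptions(precision=4,suppress=True)
for n in ("scene","side","wrist"):
    cv2.imwrite(f"pics/{n}0.png",ctrl.camera(n)); i=ctrl.camera_info(n); print(n,{k:np.array(v) if isinstance(v,(list,)) else v for k,v in i.items()})
E
```

```text
pics
0.0 [ 280.07627697 -558.42197723  303.31579126] [-5.99637447e-04  9.73112528e-01  2.30329424e-01 -6.70249268e-05] 85.24677028801916
scene {'camera_matrix': array([[520.4103,   0.    , 316.7661],
       [  0.    , 520.4103, 247.752 ],
       [  0.    ,   0.    ,   1.    ]]), 'world_from_camera': array([[  -0.2592,    0.8212,   -0.5084, 1157.8911],
       [   0.9658,    0.2193,   -0.1383,  191.9296],
       [  -0.0021,   -0.5269,   -0.8499, 1132.13  ],
       [   0.    ,    0.    ,    0.    ,    1.    ]])}
side {'camera_matrix': array([[469.269 ,   0.    , 314.1585],
       [  0.    , 469.269 , 234.166 ],
       [  0.    ,   0.    ,   1.    ]]), 'world_from_camera': array([[   0.7277,    0.3765,   -0.5733, 1121.7447],
       [   0.6856,   -0.3787,    0.6217, -688.6099],
       [   0.0169,   -0.8455,   -0.5338,  661.643 ],
       [   0.    ,    0.    ,    0.    ,    1.    ]])}
wrist {'camera_matrix': array([[351.9083,   0.    , 320.2325],
       [  0.    , 351.9083, 242.2373],
       [  0.    ,   0.    ,   1.    ]]), 'tool_from_camera': array([[ -0.0019,  -0.9636,  -0.2672,  66.3991],
       [  1.    ,  -0.0018,  -0.0006,  -0.3208],
       [  0.0001,  -0.2672,   0.9636, -69.0799],
       [  0.    ,   0.    ,   0.    ,   1.    ]])}
```

View pics/scene0.png

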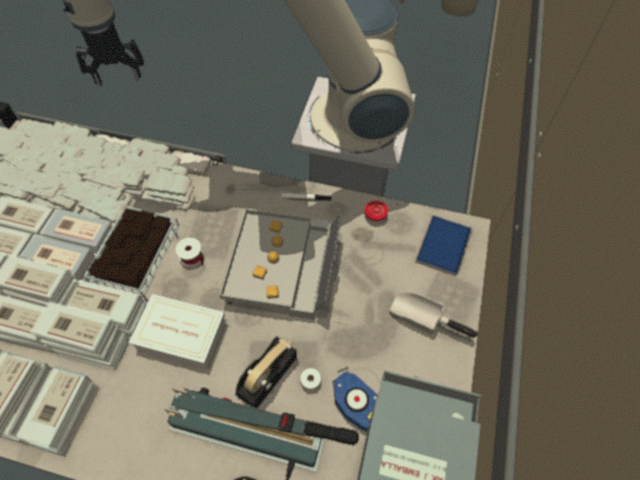

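View pics/side0.png

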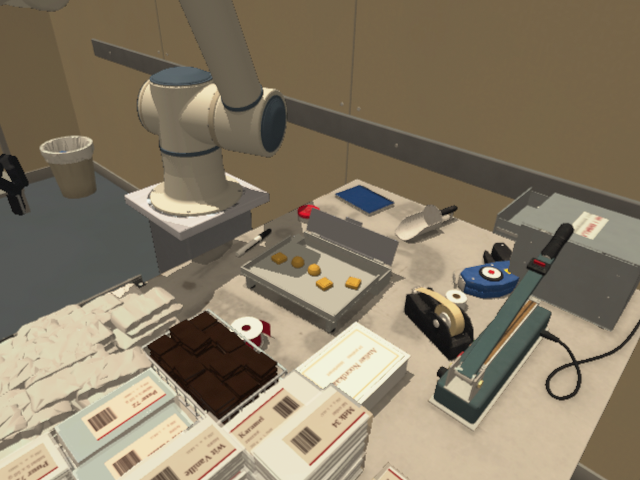

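```bash
python3 - <<'E'
import cv2
a=cv2.imread('pics/scene0.png')[200:325,210:370];cv2.imwrite('pics/c0.png',cv2.resize(a,None,fx=4.8,fy=4.8,interpolation=cv2.INTER_CUBIC))
a=cv2.imread('pics/side0.png')[200:335,235:405];cv2.imwrite('pics/c1.png',cv2.resize(a,None,fx=4.4,fy=4.4,interpolation=cv2.INTER_CUBIC))
E
```

```text
(no output)
```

View pics/c0.png

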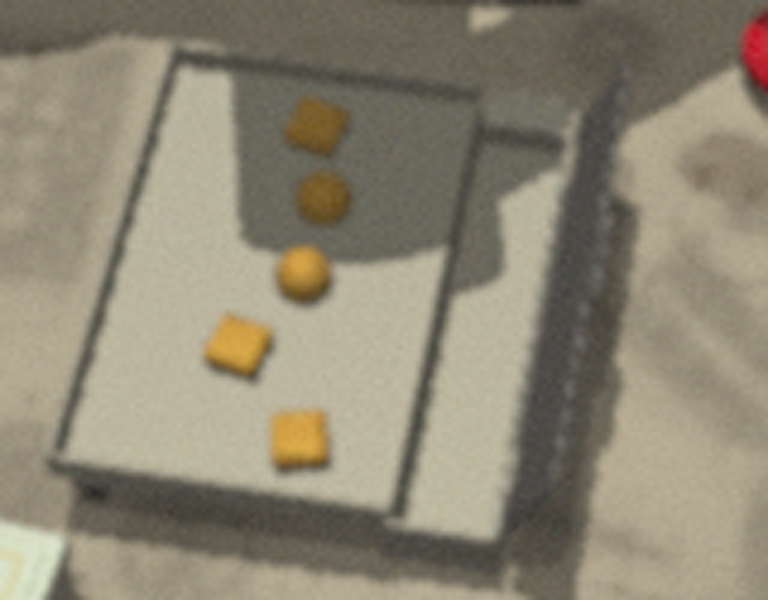

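View pics/c1.png

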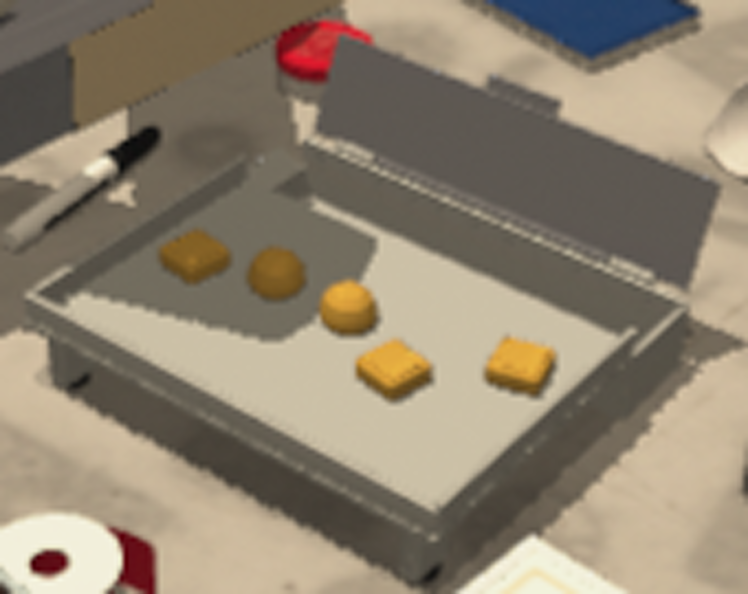

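```bash
cat > h.py <<'E'
import cv2,numpy as np
from rig import ctrl
from scipy.spatial.transform import Rotation as R
def q2m(q): return R.from_quat([q[1],q[2],q[3],q[0]]).as_matrix()
def m2q(M):
    q=R.from_matrix(M).as_quat(); return [q[3],q[0],q[1],q[2]]
def rays(info,px,T=None):
    K=np.array(info['camera_matrix']); T=np.array(info['world_from_camera']) if T is None else T
    px=np.atleast_2d(px).astype(float)
    d=np.c_[(px[:,0]-K[0,2])/K[0,0],(px[:,1]-K[1,2])/K[1,1],np.ones(len(px))]@T[:3,:3].T
    return T[:3,3],d
def onplane(info,px,z,T=None):
    o,d=rays(info,px,T); return o+d*((z-o[2])/d[:,2])[:,None]
def wristT(s):
    T=np.eye(4);T[:3,:3]=q2m(s['orientation']);T[:3,3]=s['eef_pos']
    return T@np.array(ctrl.camera_info('wrist')['tool_from_camera'])
E
python3 - <<'E'
from h import *
i=ctrl.camera_info('scene'); np.set_printoptions(precision=1,suppress=True)
c=np.array([[175,52],[475,92],[52,458],[388,518]])/4.8+[210,200]
print(onplane(i,c,56))
b=np.array([[317,127],[323,197],[303,273],[238,345],[300,438]])/4.8+[210,200]
print(onplane(i,b,50))
E
```

```text
[[ 453.6 -184.8   56. ]
 [ 437.5  -24.2   56. ]
 [ 696.  -163.2   56. ]
 [ 684.6    1.6   56. ]]
[[476.3 -99.3  50. ]
 [516.9 -83.3  50. ]
 [563.  -79.5  50. ]
 [610.9 -98.1  50. ]
 [652.2 -52.8  50. ]]
```

```bash
python3 - <<'E'
from h import *
yaw=0.089
X=np.array([np.cos(yaw),np.sin(yaw),0]);Z=np.array([0,0,-1.]);Y=np.cross(Z,X)
M=np.c_[X,Y,Z]; q=m2q(M)
p=np.array([564,-55,0])-35*X; p[2]=340
print(q,ctrl.ik(list(p),q))
ctrl.reach(list(p),q)
ctrl.grip(0)
s=ctrl.sense();print(s['clock'],s['eef_pos'],s['gripper_width'])
np.save('T1.npy',wristT(s)); a=ctrl.camera('wrist');cv2.imwrite('pics/w1.png',a)
cv2.imwrite('pics/w1.png',a)
E
```

```text
[np.float64(0.0), np.float64(0.9990100383804678), np.float64(0.04448531459994692), np.float64(0.0)] [-2.21581354e-01  3.27187624e-01  1.52212558e+00 -4.44089210e-16
  1.29227945e+00  1.26021497e+00]
2.9333 [529.14042434 -58.07879626 340.00427749] 0.05121860515847374
```

View pics/w1.png

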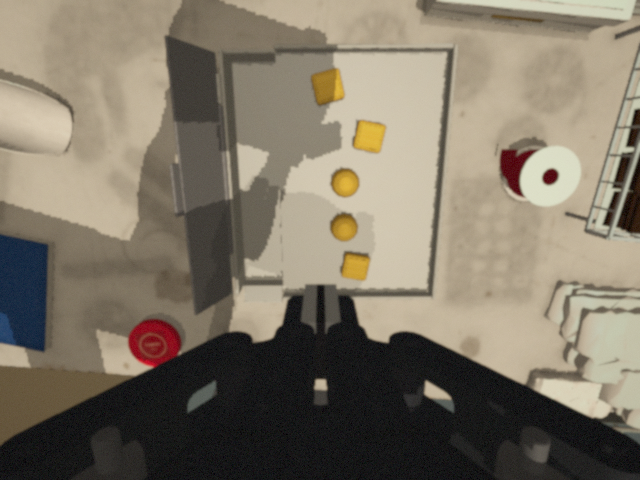

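```bash
python3 - <<'E'
from h import *
np.set_printoptions(precision=2,suppress=True)
a=cv2.imread('pics/w1.png');T=np.load('T1.npy');i=ctrl.camera_info('wrist')
g=a[35:305,150:470];cv2.imwrite('pics/w1c.png',cv2.resize(g,None,fx=2.2,fy=2.2,interpolation=cv2.INTER_CUBIC))
h=cv2.cvtColor(a,cv2.COLOR_BGR2HSV);m=cv2.inRange(h,(15,130,60),(32,255,255));m[:40]=0;m[290:]=0;m[:,:235]=0;m[:,450:]=0
cs,_=cv2.findContours(m,cv2.RETR_EXTERNAL,cv2.CHAIN_APPROX_NONE)
for c in cs:
    if cv2.contourArea(c)<200: continue
    mm=cv2.moments(c);u=[mm['m10']/mm['m00'],mm['m01']/mm['m00']]
    print(u,cv2.contourArea(c),cv2.minAreaRect(c)[1:],onplane(i,[u],47,T)[0][:2])
print(onplane(i,[[452,48],[432,294],[283,293],[276,50]],56,T))
E
```

```text
[354.9359547214775, 265.8537384569556] 559.5 ((25.04396629333496, 24.86507797241211), 10.304845809936523) [ 471.93 -100.97]
[343.6046901172529, 226.98760469011725] 497.5 ((25.45584487915039, 24.748737335205078), 45.0) [513.99 -84.15]
[344.6148007590133, 182.25679949399114] 527.0 ((27.0, 25.0), 90.0) [560.6  -80.28]
[368.78872583275097, 135.93314698346143] 715.5 ((27.406524658203125, 28.861740112304688), 14.03624439239502) [607.65 -99.24]
[327.41336633663366, 86.17801155115511] 808.0 ((31.287094116210938, 28.376667022705078), 75.96376037597656) [649.21 -54.44]
[[ 689.38 -163.52   56.  ]
 [ 450.17 -186.76   56.  ]
 [ 437.27  -25.56   56.  ]
 [ 673.92   -5.28   56.  ]]
```

View pics/w1c.png

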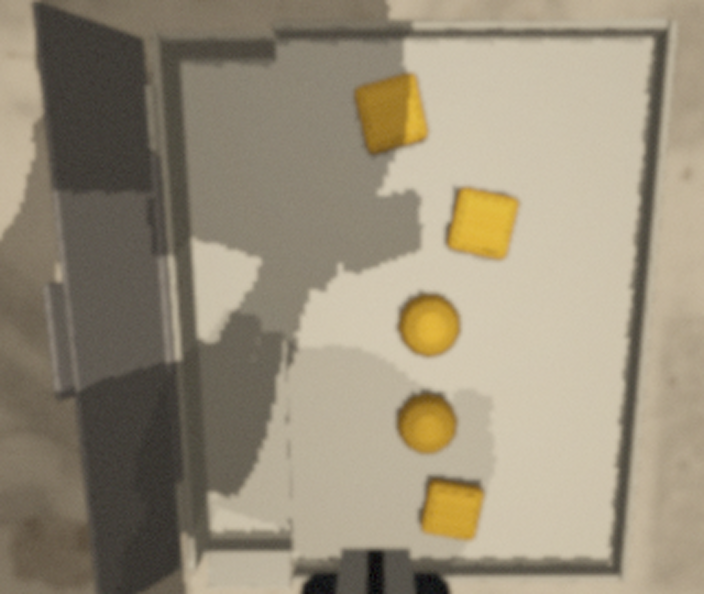

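```bash
python3 - <<'E'
from h import *
np.set_printoptions(precision=2,suppress=True)
T=np.load('T1.npy');i=ctrl.camera_info('wrist')
f=lambda p,z:onplane(i,np.array(p)/2.2+[150,35],z,T)
A=f([[672,22],[622,576]],56);B=f([[158,38],[190,560]],42);L=f([[289,345],[292,540]],40);C=f([[276,25],[294,572]],56)
for n,P in zip('ABLC',(A,B,L,C)):
    d=P[0]-P[1];print(n,P[:,:2],'yaw',np.arctan2(d[1],d[0]),np.linalg.norm(d))
ch=np.array([[471.93,-100.97],[513.99,-84.15],[560.6,-80.28],[607.65,-99.24],[649.21,-54.44]])
for yaw in(.09,.1):
    Rm=np.array([[np.cos(yaw),-np.sin(yaw)],[np.sin(yaw),np.cos(yaw)]])
    print(yaw,'choc',(ch@Rm).tolist(),'A',A[:,:2]@Rm,'B',B[:,:2]@Rm,'L',L[:,:2]@Rm)
E
```

```text
A [[ 692.05 -166.16]
 [ 446.95 -188.11]] yaw 0.0893212535740194 246.07695901857036
B [[670.67  47.3 ]
 [430.63  27.99]] yaw 0.0803029864022327 240.8158405901846
L [[544.3  -15.91]
 [445.28 -23.15]] yaw 0.0730201731805162 99.28606116283018
C [[676.83  -4.63]
 [434.98 -26.39]] yaw 0.08972238957099589 242.82649214989354
0.09 choc [[460.94493617782734, -142.9777311752384], [504.3464653258223, -130.00609798524502], [551.1156521969077, -130.3410000866079], [596.2711309923277, -153.45304964428172], [641.6894855803771, -112.56971971001371]] A [[ 674.31 -227.69]
 [ 428.24 -227.52]] B [[672.21 -13.17]
 [431.41 -10.83]] L [[540.67 -64.76]
 [441.4  -63.08]]
0.1 choc [[459.4921356408285, -147.57995488625988], [503.0212089004219, -135.04297833044907], [549.784708366454, -135.8455477607318], [594.7068127631611, -159.4079889876364], [640.5317229378938, -118.98087917902302]] A [[ 672.   -234.42]
 [ 425.94 -231.79]] B [[672.05 -19.89]
 [431.28 -15.15]] L [[539.99 -70.17]
 [440.74 -67.49]]
```

```bash
cat >> h.py <<'E'
YAW=0.088
Rt=np.array([[np.cos(YAW),-np.sin(YAW)],[np.sin(YAW),np.cos(YAW)]])
_R9=np.array([[np.cos(.09),-np.sin(.09)],[np.sin(.09),np.cos(.09)]])
O=_R9@[551.1,-112]
X_=np.array([np.cos(YAW),np.sin(YAW),0]);Q=m2q(np.c_[X_,np.cross([0,0,-1.],X_),[0,0,-1.]])
def W(x,y,ztip): p=Rt@[x,y]+O; return [float(p[0]),float(p[1]),float(ztip+73)]
def toTray(p): return (np.atleast_2d(p)[:,:2]-O)@Rt
E
python3 - <<'E'
from h import *
np.set_printoptions(precision=1,suppress=True)
ch=np.array([[471.93,-100.97],[513.99,-84.15],[560.6,-80.28],[607.65,-99.24],[649.21,-54.44]])
t=toTray(ch);print(O,t)
for k in (0,3,4):
    x,y=t[k]
    ctrl.reach(W(x,y-36,85),Q) if k==0 else ctrl.move_linear(W(x,y-36,85),Q,feed=250)
    ctrl.move_linear(W(x,y-36,44.5),feed=100)
    s=ctrl.sense();print(s['clock'],s['eef_pos'],s['wrist_force'])
    ctrl.move_linear(W(x,50,44.5),feed=90)
    s=ctrl.sense();print(s['clock'],s['eef_pos'],s['wrist_force'])
    cv2.imwrite(f'pics/p{k}.png',ctrl.camera('side'))
    ctrl.move_linear(W(x,44,85),feed=200)
ctrl.reach(W(-35,0,267),Q)
s=ctrl.sense();print(s['clock']);np.save('T2.npy',wristT(s));cv2.imwrite('pics/w2.png',ctrl.camera('wrist'))
E
```

```text
[558.9 -62. ] [[-90.1 -31.2]
 [-46.7 -18.1]
 [  0.1 -18.3]
 [ 45.3 -41.4]
 [ 90.6  -0.4]]
4.375 [ 475.5 -136.7  118. ] [0.4 0.3 0. ]
5.825 [464.8 -20.3 117.4] [-0.4 -0.2 -0.8]
7.6667 [ 610.7 -134.9  117.6] [ 0.2 -0.  -0.5]
9.2333 [599.6  -8.5 117.4] [ 0.6 -0.9  0.5]
10.7167 [652.3 -89.9 117.5] [0.4 0.4 0.6]
11.825 [644.7  -4.5 117.4] [-0.5 -0.2  0.8]
13.1333
```

View pics/w2.png

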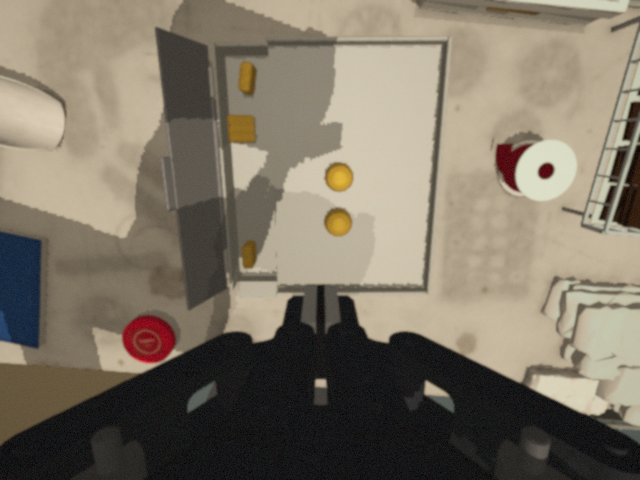

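```bash
python3 - <<'E'
from h import *
np.set_printoptions(precision=1,suppress=True)
T=np.load('T2.npy');i=ctrl.camera_info('wrist')
print(toTray(onplane(i,[[157,30],[172,170],[187,306]],102,T)),toTray(onplane(i,[[164,180]],110,T)))
print('tin',toTray(onplane(i,[[150,340]],27,T)),'scoop',toTray(onplane(i,[[65,120]],40,T)))
X=0
ctrl.reach(W(X,170,190),Q)
ctrl.move_linear(W(X,170,85),feed=200)
s=ctrl.sense();print(s['clock'],s['eef_pos'],s['wrist_force'])
cv2.imwrite('pics/s3.png',ctrl.camera('side'))
E
```

```text
[[ 116.9  126.1]
 [  10.7  126.7]
 [-116.2  127. ]] [[  3.1 131. ]]
tin [[-197.6  208. ]] scoop [[ 55.2 252.7]]
14.6417 [544.7 106.7 158.9] [-0.1  0.8  0. ]
```

View pics/s3.png

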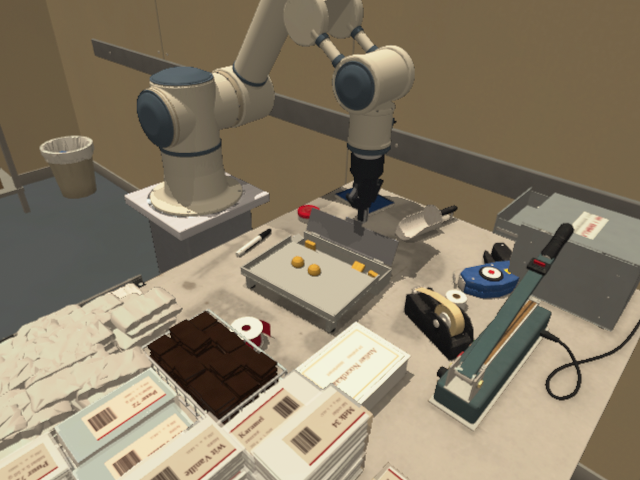

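```bash
python3 - <<'E'
from h import *
np.set_printoptions(precision=1,suppress=True)
def go(y,z,f):
    ctrl.move_linear(W(0,y,z),feed=f)
    s=ctrl.sense();print(round(s['clock'],1),[round(y),round(z)],s['wrist_force']);return np.linalg.norm(s['wrist_force'])
go(130,86,100); go(113,86,60)
for th in (75,60,45,32,20,10,3):
    t=np.radians(th); F=go(104-42*np.cos(t)+8, 43+42*np.sin(t)+1.5*np.cos(t),60)
    if F>25: print('stop');break
cv2.imwrite('pics/s4.png',ctrl.camera('side')[180:330,230:410].repeat(4,0).repeat(4,1))
E
```

```text
15.2 [130, 86] [-0.2  0.4  0.1]
15.7 [113, 86] [-0.1  1.3 -0.7]
16.0 [101, 84] [0.3 0.3 0.1]
16.4 [91, 80] [-0.3  0.9 -0.1]
16.7 [82, 74] [ 0.2 -0.3  0.3]
17.0 [76, 67] [-0.   0.3 -0. ]
17.3 [73, 59] [0.7 0.2 0.3]
17.6 [71, 52] [-0.1 -0.5 -0.5]
17.8 [70, 47] [-0.8 -0.1  0.4]
```

View pics/s4.png

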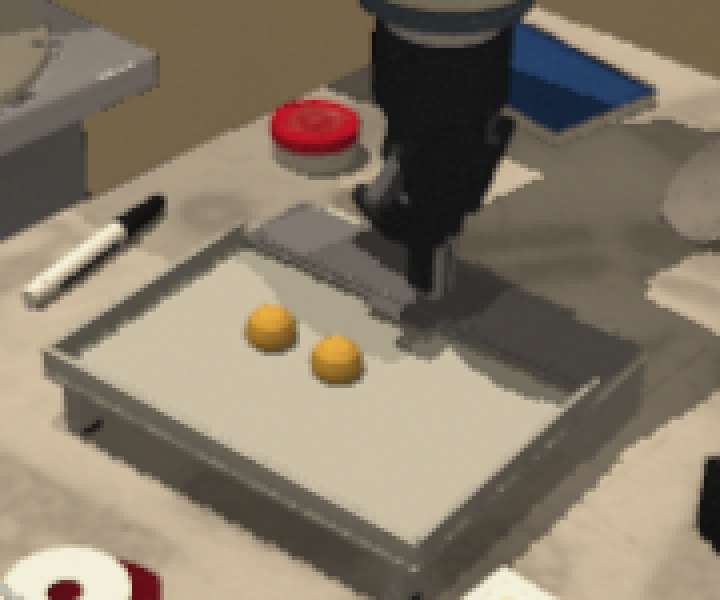

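```bash
python3 - <<'E'
from h import *
np.set_printoptions(precision=1,suppress=True)
ctrl.move_linear(W(0,70,58),feed=60);ctrl.move_linear(W(0,54,58),feed=60)
ctrl.dwell(.2);f0=ctrl.sense()['wrist_force'][2]
z=50
while z>38:
    ctrl.move_linear(W(0,54,z),feed=30);ctrl.dwell(.1)
    s=ctrl.sense();print(z,s['eef_pos'][2]-73,s['wrist_force'],round(s['clock'],1))
    if s['wrist_force'][2]-f0>10: break
    z-=1 if z<46.5 else 1.5
ctrl.dwell(.3)
s=ctrl.sense();print(s['wrist_force'])
ctrl.move_linear(W(0,54,120),feed=150)
ctrl.reach(W(-35,0,267),Q)
s=ctrl.sense();print(s['clock']);np.save('T3.npy',wristT(s));cv2.imwrite('pics/w5.png',ctrl.camera('wrist'))
cv2.imwrite('pics/s5.png',ctrl.camera('side')[180:330,230:410].repeat(4,0).repeat(4,1))
E
```

```text
50 50.003478187799246 [-0.9 -0.2 -0.1] 19.3
48.5 48.53274594955634 [ 0.5  0.4 -0.3] 19.7
47.0 46.96893957308238 [-0.1  0.5 -0.4] 20.0
45.5 45.49050587881629 [-0.  -0.4  0.6] 20.4
44.5 44.92093617210605 [-1.8 -1.2  9.5] 20.7
43.5 44.563694175212206 [-4.7 -0.3 23.7] 21.1
[-5.6  0.8 24. ]
22.7333
```

View pics/w5.png

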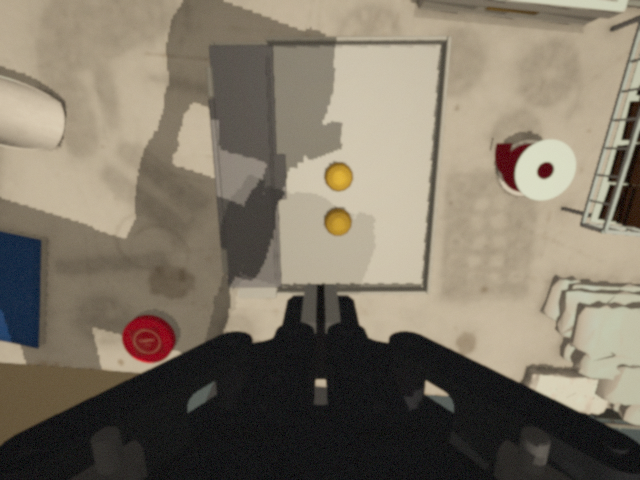

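View pics/s5.png

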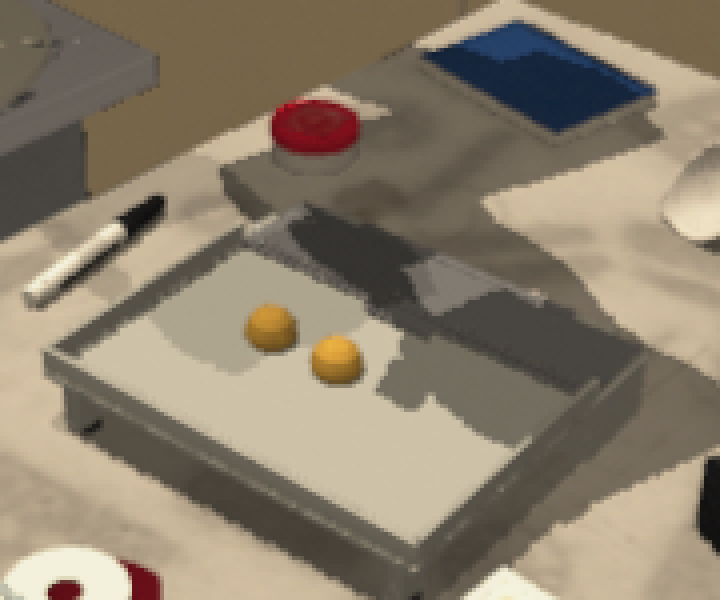

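```bash
python3 - <<'E'
from rig import ctrl
ctrl.dwell(.3);print(ctrl.finish_job(),ctrl.sense()['clock'])
E
```

```text
the job is handed in; nothing more can be done
the job is handed in; nothing more can be done
```

I swept the three squares one at a time over the lip into the trough with the closed fingertips. Then I pushed the lid over in an arc and pressed it shut. The job was handed in shortly after 22.7 s on the robot clock; the limit is 51 s.

- **Squares:** after the sweeps, the wrist picture showed all three in the trough with the lid still open. Two appeared to be standing on edge, but well below bed level.
- **Lid:** under a final press of about 24 N the fingertip stopped at z = 44.6 mm, against 44.5 mm for the shut lid's top. The last pictures show it lying level.
- **Rounds and bystanders:** in the last pictures both rounds were upright on the bed where they started. The tin and ribbon roll looked unmoved, and so did the visible part of the scoop. I judged this by eye and did not re-measure them.
- **Disagreement:** the tray's position came out up to about 5 mm different between the scene camera and the wrist camera. I used the wrist-camera value, and the sweeps and the lid press worked with it.

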